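# Pin a tee-bar offcut in the corner of fence and stop

### The arm

A 6-joint arm with a two-finger parallel gripper is mounted at the origin on the work surface. World frame = base frame: x ahead of the robot, y to its left, z up, the work surface at z = 0. Lengths are in m, angles in rad, forces in N, time in s.
With the tool pointing down it reaches from about 0.3 to 0.875 m from the base axis. Payload 6.4 kg.
Tool frame: the origin (TCP) lies midway between the tips of the shut fingers; the grasp point (between the pads) lies ctrl.grip_depth behind it (ctrl.grip_depth is the distance from the TCP to the grasp point, in m); x points along the fingers, y is the direction in which the jaws open and shut, and the axes are right-handed (so a half turn about x gives the same grasp; the last joint's range is limited). The gripper opens to 85 mm and grips with 20 to 120 N. Pads are 22 mm wide; open, the fingers measure 114 mm over their backs; the gripper's body (76 mm by 85 mm) begins 54 mm behind the grasp point. The pads swing forward as they close: fully open they stand 13 mm farther back than shut.
Start: joints at [-1.369, 0.181, 1.607, -0, 1.354, -0.206], TCP at [0.228, -0.528, 0.231] pointing down, gripper open.
Joint ranges: [-2.99, 2.99], [-0.89, 2.07], [0.3, 2.58], [-1.14, 4.28], [0, 2.63], [-3.12, 3.12]. Speed limits (rad/s): [2.57, 2.57, 3.01, 3.14, 3.14, 3.14].

### API

Orientations are given as a unit quaternion [w, x, y, z].
In Python, from bench import ctrl gives the robot as it stands.
- The arm moves only by the shell command python3 -m creep 'ROWS'. ROWS is text: rows parted by semicolons, each of 7 numbers parted by spaces: the opening, from 0 (shut) to 1 (fully open), then the shift along the tool's x, y, z in cm, then the turn, a rotation vector about the tool's x, y, z in rad. In form: claw x y z ax ay az; .... A call has 1 to 10 rows; each row shifts and turns the pose as measured when the row begins, along the tool's axes as they then stand; what a row does not reach is not made up. A row lasts 1/8 s, in which the tool goes at most 62.5 mm and 10.7 degrees, less where a joint would pass 70% of its speed; a pose out of reach is approached as far as the arm can. A call with a gripper value outside its range is refused whole. The fingers move at their own pace and stop on an object; the grip force is fixed at half the most. Time passes only in rows, so rows that do not move let the fingers close. It gives the time, the measured TCP pose, the force and the opening at its end, in the units of the state.
- ctrl.get_obs(): the state, without advancing time (a new reading comes with each control period).
- ctrl.camera(name): name is "scene" or "top" or "wrist"; returns (picture, depth): 480x640x3 uint8, blue, green, red; 480x640 float32, m along the optical axis (not along the pixel's ray), 0 where there is no reading.
- ctrl.calibration(name): a dict with "mtx" (3x3 intrinsics, pixels), "R" (3x3) and "t" (3): a world point X has camera coordinates R X + t; the wrist camera has in their place "tool_from_camera" (4x4, takes a point from camera to tool coordinates, whose origin is the TCP and whose axes are the tool frame's). Camera axes: x right, y down, z forward; pixel columns grow to the right and rows downward; lengths in m; the calibration is good to about 2 mm. A picture is of the moment at which its call begins: read the wrist's pose just before it. calibration takes no time and is no camera call.
- ctrl.hand_in(): hands the job in, once; it reports no verdict.
Trained networks look in the newest picture that a camera, given by its name, has taken for a name from the list of things; names that differ only in an ending like _2 or _b are one class to them, and where a whole thing is asked for, a point or a joint stands for the part that bears it (a point fixed in the world has none). Each returns a list of dicts, best first, with "confidence" (0 to 1); they miss things now and then, are a little off and sometimes report something else, mostly with a low value. They report only what shows in the picture. A call takes as long as a camera call.
- ctrl.find_in(query, camera): "rect" ([left, top, right, bottom] in pixels, round what is visible of it).
The state is a dict: "time_s": time; "q": joint angles; "dq": joint speeds; "joint_efforts": joint torques, N m; "eef_pos": TCP position; "eef_rot": TCP orientation; "wrist_force": force on the tool from outside, world axes, zero at the start; "torque": the same for the moment, N m; "opening": opening from 0.0 (shut) to 1.0 (fully open).
Only numpy, scipy, OpenCV 4.12 (cv2) and the standard library are available. Lean on these libraries where they do the work, as an engineer would, in place of code of your own. Each camera call takes 0.05 s, during which the arm holds its last target.

### The job

Get the steel tee-bar offcut ready for centre-punching: without lifting it off the steel bed plate or tipping it, first slide it up square against the long fence while it is still well short of the stop block, then slide it along the fence until its end meets the stop block. Finish holding it there with one firm diagonal push, so that it bears hard down on the bed plate, against the fence and against the stop all at once; the program ends while still holding and pushing, and the other things lying about are left where they are.

Things in the scene. Friction and masses are not known exactly. Their poses are not given: they have to be found in the camera images.
- offcut: Loose: bare steel inverted-T bar offcut, 0.6 kg, on the bed. Flange 60 (own x) x 80 (own y) x 8 mm thick; upright web 10 mm thick (x), all 80 mm long (y), along its middle, top 60 mm above the underside; can be pinched from above across the web. Origin: centre of underside, z up; symmetric. In the corner its centre is 30 mm from the fence face, 52.5 mm along the fence from the stop's centre.
- fence: Fixed: straight steel angle bar, 420 mm long, bolted to the bed on the side away from the robot; upright leg 20 mm high. Origin: on the working face (towards the robot), mid-length, at the level of the bed's top. Own y runs along the fence; own x points away from the robot, square to the face, so the offcut belongs on its -x side, its 80 mm length along y.
- stop: Fixed: rectangular steel block, 50 (own x, square to fence) x 25 (own y, along fence) x 20 mm high, 5 mm bolt head on top. On the bed beside the fence, near its left or right end (varies). Origin: centre of underside, 32 mm from the fence face. The offcut's end meets the face towards the fence's middle, 12.5 mm from the origin.
- bed: Fixed: dark steel bed plate, 240 mm (own x) by 460 mm (own y), 12 mm thick, lying on the bench. Origin: centre of its underside; its top is at height 12 mm above the bench. Carries fence, stop, offcut and stake; its axes are parallel to the fence's. Bed, fence and stop are oiled: friction about 0.2.
- stake: Bystander, loose: small round turned steel stake, 40 mm across, 36 mm high, standing on the bed plate near the fence end opposite the stop. Origin: centre of its underside. Leave alone.
- hammer: Bystander, loose: hammer lying on the bench to the left of the bed plate. Leave alone.
- pan: Bystander, loose: dark steel bowl-shaped pan, 150 mm across, 45 mm high, on the bench to the right. Leave alone.

How it is judged:
On the way:
1. the offcut lies along the fence (within about 6 mm, roughly parallel) while its end is still at least 15 mm short of the stop block (x of offcut in the frame of fence above -0.036 m and angle between the y axis of offcut and the y axis of fence, either way round below 0.1 rad and horizontal distance between offcut and stop above 0.0675 m), for 0.1 s.
At the end, for the whole second after the job is handed in: Fingers still pushing; offcut still, flat on the bed (3 mm, 0.06 rad), square to the fence (0.04 rad), within 4 mm of fence and stop, pressing fence and stop with over 3 N each and bed with over 11 N (weight is 5 to 7 N); bystanders within 30 mm of their starts (contact force between offcut and fence above 3 N and contact force between offcut and stop above 3 N and contact force between offcut and bed above 11 N and contact force between the fingers and offcut above 3 N and x of offcut in the frame of fence above -0.034 m and angle between the y axis of offcut and the y axis of fence, either way round below 0.04 rad and horizontal distance between offcut and stop below 0.0565 m and angle between offcut's own z axis and vertical below 0.06 rad and height (world z) of offcut below 0.015 m and linear speed of offcut below 0.02 m/s and distance of each of stake, hammer, pan from where it was at the start of the episode below 0.03 m); the arm keeps its last pose, push and grip.
It fails at once if the offcut is lifted more than 8 mm off the bed plate (height (world z) of offcut above 0.02 m).
It fails at once if the offcut is tipped by more than 0.25 rad (angle between offcut's own z axis and vertical above 0.25 rad).
It fails at once if a bystander is pushed away (distance of any of stake, hammer, pan from where it was at the start of the episode above 0.03 m).
It also fails if it takes over 45 s, if anything falls off the work surface, if the arm or the gripper's body presses on something with over 40 N, if the wrist force passes 120 N, or if a joint passes its speed limit or range.

## Working session

There is one attempt and no reset: what is moved stays moved. The work goes in short steps, Python scripts to look and compute and a shell command to move; the robot and the scene stay as the last step left them, time stands still between calls to the robot, and variables do not carry over. Pictures are saved under pics/ and viewed, and the job is handed in when it is done.

```bash
ls; mkdir -p pics; python3 - <<'E'
from bench import ctrl
import cv2
o=ctrl.get_obs();print(o, ctrl.grip_depth)
for c in ["top","scene"]:
    im,d=ctrl.camera(c);cv2.imwrite(f"pics/{c}0.png",im)
    import numpy as np;np.save(f"pics/{c}0.npy",d)
    for n in ["offcut","fence","stop","bed","stake","hammer","pan"]:
        r=ctrl.find_in(n,c)
        print(c,n,[(np.round(x["rect"]),round(x["confidence"],2)) for x in r[:2]])
    k=ctrl.calibration(c);print(k)
E
```

```text
pics
{'time_s': 0.0, 'q': array([-1.36930379e+00,  1.81588580e-01,  1.60808044e+00,  2.67723050e-05,
        1.35380796e+00, -2.06296367e-01]), 'dq': array([ 0.00036605, -0.00140247,  0.00095379,  0.00069027,  0.00074966,
       -0.00054784]), 'joint_efforts': array([ 9.31441173e-04, -4.44863462e+01, -3.51337337e+01, -1.90297183e-04,
        9.05819354e-03,  4.46140319e-06]), 'eef_pos': array([ 0.22793821, -0.52724454,  0.23032244]), 'eef_rot': array([ 0.14251   ,  0.69247032,  0.14384238, -0.69244864]), 'wrist_force': array([-0.19138475,  0.16009296, -0.12944976]), 'torque': array([-0.03024839,  0.05395986,  0.01998409]), 'opening': 1.0012056270069332} 0.0187
top offcut [(array([278., 240., 321., 275.]), 0.87), (array([223., 215., 235., 233.]), 0.2)]
top fence [(array([212., 188., 390., 229.]), 0.8)]
top stop [(array([363., 227., 377., 251.]), 0.6)]
top bed [(array([194., 184., 403., 305.]), 0.87), (array([ 92., 220., 184., 314.]), 0.56)]
top stake []
top hammer [(array([ 91., 220., 182., 314.]), 0.91)]
top pan [(array([495., 211., 561., 275.]), 0.62)]
{'mtx': array([[508.97108759, 
[... 373 characters left out ...]
 228.]), 0.9)]
scene fence [(array([292., 184., 417., 297.]), 0.7)]
scene stop [(array([283., 254., 306., 274.]), 0.82)]
scene bed [(array([235., 149., 430., 306.]), 0.67)]
scene stake [(array([384., 178., 399., 191.]), 0.47)]
scene hammer [(array([352., 114., 443., 140.]), 0.68)]
scene pan [(array([136., 333., 207., 400.]), 0.61)]
{'mtx': array([[585.10929791,   0.        , 315.45438418],
       [  0.        , 585.10929791, 233.8377087 ],
       [  0.        ,   0.        ,   1.        ]]), 'R': array([[ 0.77064514,  0.63710588,  0.01421858],
       [ 0.53206404, -0.63098597, -0.56459239],
       [-0.35073341,  0.44266558, -0.82524739]]), 't': array([-0.42788298, -0.28332042,  1.65350164])}
```

```bash
python3 - <<'E'
import cv2
im=cv2.imread("pics/top0.png");cv2.imwrite("pics/t0c.png",cv2.resize(im[170:320,180:420],None,fx=3.3,fy=3.3,interpolation=cv2.INTER_CUBIC))
E
```

```text
(no output)
```

View pics/top0.png

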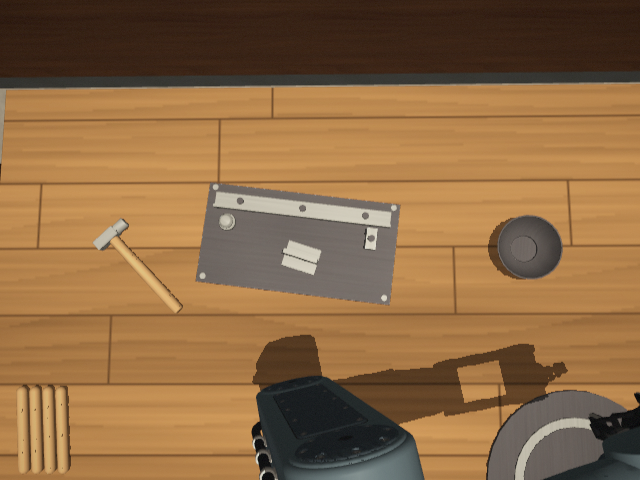

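View pics/t0c.png

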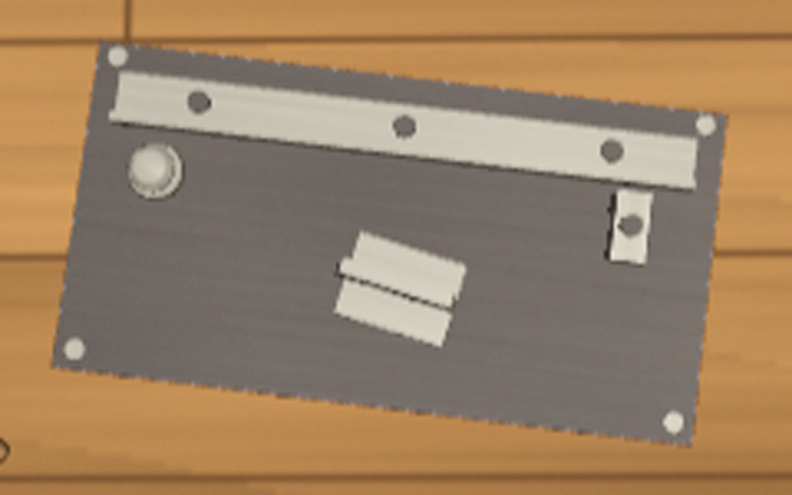

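The top view shows the fence at the far side, the stop at its right end (371,238), the offcut at about (301,257), and the stake at the left (226,221). Next I'll back-project these pixels.

```bash
cat > h.py <<'E'
import numpy as np
from bench import ctrl
def bp(c,uv,z):
    k=ctrl.calibration(c);uv=np.atleast_2d(np.array(uv,float))
    ray=np.c_[uv,np.ones(len(uv))]@np.linalg.inv(k["mtx"]).T@k["R"]
    C=-k["R"].T@k["t"]
    return C+ray*((z-C[2])/ray[:,2])[:,None]
E
python3 - <<'E'
from h import *
np.set_printoptions(precision=4,suppress=True)
f=lambda l:np.array(l)/3.3+[180,170]-0.35
k=ctrl.calibration("top");print(-k["R"].T@k["t"])
b=bp("top",f([(100,42),(727,115),(692,445),(52,367)]),.012);print("bed",b,b.mean(0))
for i in range(4):
    e=b[(i+1)%4]-b[i];print(np.linalg.norm(e),np.arctan2(e[1],e[0]))
F=bp("top",f([(110,120),(695,188)]),.032);e=F[1]-F[0];print("fence",F,F.mean(0),np.linalg.norm(e),np.arctan2(e[1],e[0]))
s=bp("top",f([(617,190),(653,194),(645,265),(609,262)]),.032);print("stop",s,s.mean(0))
s=bp("top",f([(360,231),(466,264),(442,347),(334,313)]),.020);print("off",s,s.mean(0))
for i in range(4):
    e=s[(i+1)%4]-s[i];print(np.linalg.norm(e),np.arctan2(e[1],e[0]))
s=bp("top",f([(342,259),(455,300)]),.072);print("web",s,s.mean(0))
print("stake",bp("top",f([(155,165)]),.048))
E
```

```text
[ 0.422  -0.0038  1.2096]
bed [[ 0.7105  0.2781  0.012 ]
 [ 0.653  -0.1773  0.012 ]
 [ 0.4163 -0.1474  0.012 ]
 [ 0.4738  0.308   0.012 ]] [0.5634 0.0654 0.012 ]
0.4590094118569546 -1.696349984147713
0.2385545100857352 3.016122472738295
0.4590108410500787 1.4452464563734548
0.23855624821326268 -0.1254761724570042
fence [[ 0.6488  0.2652  0.032 ]
 [ 0.5969 -0.1507  0.032 ]] [0.6228 0.0573 0.032 ] 0.4190440972979577 -1.6949081108080564
stop [[ 0.5959 -0.0955  0.032 ]
 [ 0.5928 -0.1209  0.032 ]
 [ 0.5424 -0.1145  0.032 ]
 [ 0.5447 -0.0892  0.032 ]] [ 0.5689 -0.105   0.032 ]
off [[0.5693 0.0873 0.02  ]
 [0.5451 0.0117 0.02  ]
 [0.4861 0.029  0.02  ]
 [0.5107 0.1057 0.02  ]] [0.5278 0.0584 0.02  ]
0.07937150691636374 -1.8801181211323927
0.06147937016388305 2.8566298561388948
0.0805285218075736 1.2606842226612107
0.061398432696872764 -0.30377703240681897
web [[0.5437 0.0956 0.072 ]
 [0.5152 0.0186 0.072 ]] [0.5294 0.0571 0.072 ]
stake [[0.6134 0.2292 0.048 ]]
```

```bash
cat >> h.py <<'E'
from scipy.spatial.transform import Rotation as R
np.set_printoptions(precision=4,suppress=True)
YF=-0.125; FO=np.array([.6228,.0573]); 
def go(p,yaw,dn=None):
    "tool-frame shift(cm) & rotvec to reach tcp p with tool x down, tool y along yaw (or opposite)"
    o=ctrl.get_obs();q=o["eef_rot"];A=R.from_quat([*q[1:],q[0]])
    best=None
    for s in (0,np.pi):
        y=np.array([np.cos(yaw+s),np.sin(yaw+s),0]);x=np.array([0,0,-1.]);B=np.c_[x,y,np.cross(x,y)]
        rv=(A.inv()*R.from_matrix(B)).as_rotvec()
        if best is None or np.linalg.norm(rv)<np.linalg.norm(best):best=rv
    print("t",o["time_s"],"pos",o["eef_pos"],"open",o["opening"],"F",o["wrist_force"],"q",o["q"])
    print("axes\n",A.as_matrix())
    print("shift cm",A.inv().apply(np.array(p)-o["eef_pos"])*100,"rv",best)
E
python3 -c "
from h import *
go([.5285,.0578,.14],-.304)"
```

```text
t 0.8 pos [ 0.228  -0.5279  0.2313] open 0.9973022702644522 F [-0.4723 -0.3317 -0.9769] q [-1.3693  0.1808  1.607   0.      1.3538 -0.2063]
axes
 [[ 0.      0.3966 -0.918 ]
 [-0.     -0.918  -0.3966]
 [-1.      0.      0.    ]]
shift cm [  9.1294 -41.8495 -50.8081] rv [-0.859  0.    -0.   ]
```

```bash
python3 -m creep '1 0 -3.8 -4.6 0 0 0;1 0 -3.8 -4.6 0 0 0;1 0 -3.8 -4.6 0 0 0;1 0 -3.8 -4.6 0 0 0;1 0 -3.8 -4.6 0 0 0;1 0 -3.8 -4.6 0 0 0;1 0 -3.8 -4.6 0 0 0;1 0 -3.8 -4.6 0 0 0;1 0 -3.8 -4.6 0 0 0;1 0 -3.8 -4.6 0 0 0'; python3 -c "
from h import *
go([.5285,.0578,.14],-.304)"
```

```text
time_s: 2.05
eef_pos: [0.508, 0.0143, 0.2331]
eef_rot: [0.142, 0.695, 0.138, -0.691]
wrist_force: [0.3, -1.0, -0.5]
opening: 1.001
t 2.05 pos [0.508  0.0143 0.2331] open 1.0008116644358236 F [ 0.2871 -0.9893 -0.5476] q [-0.2033  0.0229  1.7758 -0.0039  1.3343  0.9698]
axes
 [[ 0.0077  0.388  -0.9216]
 [-0.0054 -0.9216 -0.3881]
 [-1.      0.008  -0.005 ]]
shift cm [ 9.2992 -3.2887 -3.528 ] rv [-0.8683 -0.0012 -0.0097]
```

```bash
python3 -m creep '1 3 -3.2 -3.5 0 0 0;1 0.5 0 0 -0.17 0 0;1 0.5 0 0 -0.17 0 0;1 0.5 0 0 -0.17 0 0;1 0.5 0 0 -0.17 0 0;1 0.5 0 0 -0.17 0 0;1 0 0 0 0 0 0'; python3 - <<'E'
from h import *
import cv2
go([.5285,.0578,.10],-.304)
im,d=ctrl.camera("wrist");cv2.imwrite("pics/w1.png",im);np.save("pics/w1.npy",d)
print(ctrl.find_in("offcut","wrist")[:1],ctrl.calibration("wrist"))
im,d=ctrl.camera("top");cv2.imwrite("pics/t1.png",im[170:320,180:420].repeat(3,0).repeat(3,1))
E
```

```text
time_s: 2.92
eef_pos: [0.5304, 0.0644, 0.1766]
eef_rot: [0.426, 0.568, 0.42, -0.565]
wrist_force: [0.2, 0.2, 0.1]
opening: 0.998
t 2.925 pos [0.5304 0.0644 0.1766] open 0.9981176712705855 F [0.2231 0.1714 0.0679] q [-0.0991  0.141   1.769  -0.0042  1.2218  0.1907]
axes
 [[ 0.0094  0.9587 -0.2844]
 [-0.0049 -0.2843 -0.9587]
 [-0.9999  0.0104  0.002 ]]
shift cm [ 7.658  -0.0779  0.6728] rv [ 0.0157  0.0019 -0.0104]
[{'rect': [288.1, 188.6, 359.3, 299.7], 'confidence': 0.91}] {'mtx': array([[352.6586,   0.    , 326.5518],
       [  0.    , 352.6586, 244.364 ],
       [  0.    ,   0.    ,   1.    ]]), 'tool_from_camera': array([[ 0.0001, -0.2708,  0.9626, -0.1429],
       [ 1.    ,  0.0002, -0.0001, -0.0004],
       [-0.0002,  0.9626,  0.2708, -0.069 ],
       [ 0.    ,  0.    ,  0.    ,  1.    ]])}
```

View pics/w1.png

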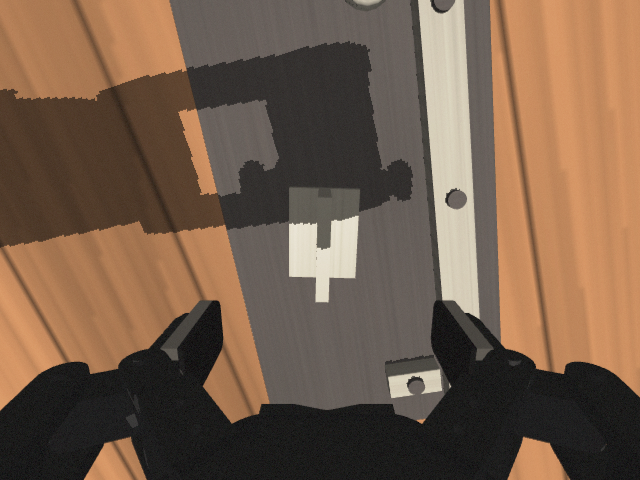

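The offcut is centred between the fingers: the web runs from (322,302) to (325,190), parallel to the pads. Checking its position from this view too.

```bash
python3 - <<'E'
from h import *
o=ctrl.get_obs();q=o["eef_rot"];A=R.from_quat([*q[1:],q[0]]).as_matrix()
k=ctrl.calibration("wrist");T=k["tool_from_camera"]
def w(uv,z):
    uv=np.array(uv,float);r=np.c_[uv,np.ones(len(uv))]@np.linalg.inv(k["mtx"]).T
    r=r@T[:3,:3].T@A.T; C=o["eef_pos"]+A@T[:3,3]
    return C+r*((z-C[2])/r[:,2])[:,None]
s=w([(322,302),(325,188)],.072);print(s,s.mean(0),np.arctan2(*(s[1]-s[0])[1::-1])-np.pi/2)
s=w([(289,187),(360,188),(356,278),(289,277)],.020);print(s,s.mean(0))
s=w([(413,0),(440,300)],.032);print("fence",s,((s[:,:2]-FO)@np.array([np.cos(YF),np.sin(YF)])))
s=w([(386,366),(440,357)],.032);print("stop in face",s,((s[:,:2]-FO)@np.array([-np.sin(YF),np.cos(YF)])))
go([.5285,.0578,.08],-.304)
E
```

```text
[[0.515  0.0202 0.072 ]
 [0.5421 0.1027 0.072 ]] [0.5285 0.0615 0.072 ] -0.3175799255360525
[[0.5118 0.1063 0.02  ]
 [0.5691 0.0882 0.02  ]
 [0.5444 0.0107 0.02  ]
 [0.4864 0.0293 0.02  ]] [0.5279 0.0586 0.02  ]
fence [[ 0.6392  0.2075  0.032 ]
 [ 0.6108 -0.0265  0.032 ]] [-0.0025 -0.0015]
stop in face [[ 0.5482 -0.0782  0.032 ]
 [ 0.5991 -0.0837  0.032 ]] [-0.1438 -0.1428]
t 3.075 pos [0.5309 0.0643 0.1772] open 1.00423163699141 F [ 0.2938 -0.1821 -0.1854] q [-0.0991  0.1404  1.7682 -0.0042  1.2218  0.1925]
axes
 [[ 0.0107  0.9581 -0.2861]
 [-0.005  -0.2861 -0.9582]
 [-0.9999  0.0117  0.0017]]
shift cm [ 9.7217 -0.1583  0.6787] rv [ 0.0139  0.0017 -0.0117]
```

```bash
python3 -m creep '1 4.5 -0.1 0.6 0 0 -0.012;1 4.5 0 0 0 0 0;1 4 0 0 0 0 0;1 1.5 0 0 0 0 0;1 0 0 0 0 0 0'; python3 -c "
from h import *
go([.5283,.0585,.031],-.306)"
```

```text
time_s: 3.7
eef_pos: [0.5329, 0.0578, 0.0325]
eef_rot: [0.422, 0.571, 0.417, -0.568]
wrist_force: [-0.5, 0.6, 0.5]
opening: 1.002
t 3.7 pos [0.5329 0.0578 0.0325] open 1.0019106479976212 F [-0.5049  0.6337  0.5195] q [-0.1126  0.3614  1.8385 -0.002   0.9341  0.1892]
axes
 [[ 0.0073  0.9551 -0.2961]
 [-0.0024 -0.2961 -0.9552]
 [-1.      0.0077  0.0001]]
shift cm [ 0.1476 -0.4614  0.0693] rv [ 0.0054  0.0001 -0.0077]
```

```bash
python3 -m creep '1 0 -0.45 0 0 0 -0.008;0.3 0 0 0 0 0 0;0 0 0 0 0 0 0;0 0 0 0 0 0 0;0 0 0 0 0 0 0;0 0 0 0 0 0 0'; python3 -c "
from h import *
go([.5283,.0585,.031],-.125)"
```

```text
time_s: 4.45
eef_pos: [0.5322, 0.0591, 0.0378]
eef_rot: [0.421, 0.571, 0.418, -0.567]
wrist_force: [1.7, -0.5, -0.3]
opening: 0.107
t 4.45 pos [0.5322 0.0591 0.0378] open 0.10735871242558911 F [ 1.6879 -0.4644 -0.271 ] q [-0.1114  0.3506  1.8395  0.0001  0.9438  0.1897]
axes
 [[ 0.0076  0.955  -0.2966]
 [-0.0007 -0.2966 -0.955 ]
 [-1.      0.0075 -0.0016]]
shift cm [ 0.6751 -0.3561  0.1693] rv [-0.1762 -0.0009 -0.0076]
```

```bash
python3 - <<'E'
from h import *
import cv2
im,d=ctrl.camera("wrist");cv2.imwrite("pics/w2.png",im)
im,d=ctrl.camera("scene");cv2.imwrite("pics/s2.png",cv2.resize(im[140:310,230:440],None,fx=3.5,fy=3.5,interpolation=cv2.INTER_CUBIC))
E
```

```text
(no output)
```

View pics/w2.png

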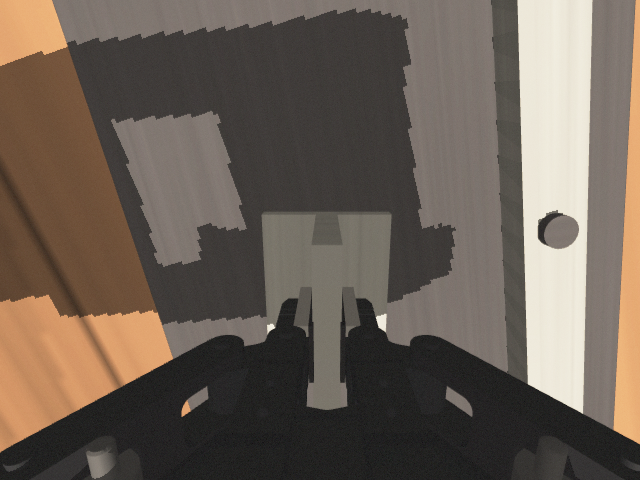

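View pics/s2.png

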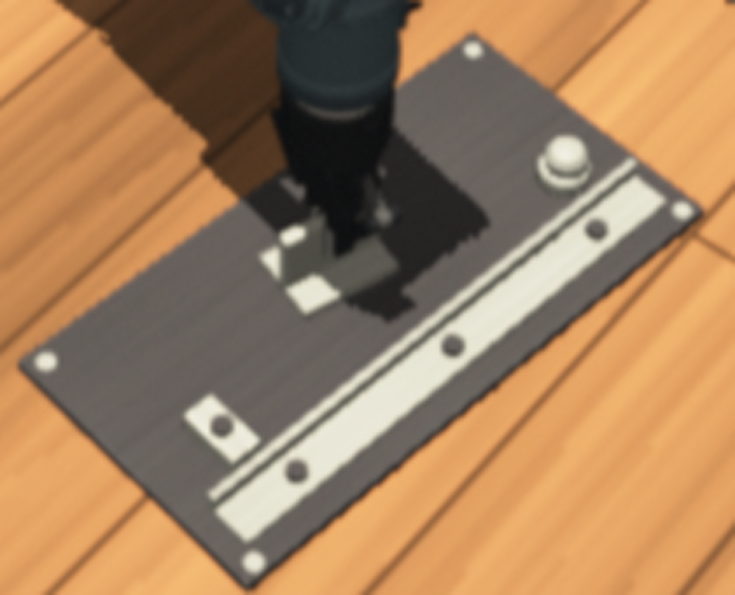

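The web is firmly pinched (wrist view, web at u≈327) and the offcut is flat on the bed. Next I'll turn it parallel with the fence in small steps, with a slight downward bias, and watch the force.

```bash
python3 -m creep '0 0.1 0 0 -0.06 0 0;0 0.1 0 0 -0.06 0 0'; python3 -c "
from h import *
go([.5283,.0585,.031],-.125)"
```

```text
time_s: 4.8
eef_pos: [0.5336, 0.0595, 0.0377]
eef_rot: [0.456, 0.545, 0.451, -0.54]
wrist_force: [-1.6, 1.2, 9.4]
opening: 0.111
t 4.8 pos [0.5336 0.0595 0.0377] open 0.11082267452493415 F [-1.5572  1.1908  9.4335] q [-0.1109  0.3522  1.8374  0.0016  0.9423  0.0668]
axes
 [[ 0.0098  0.984  -0.1777]
 [ 0.0002 -0.1777 -0.9841]
 [-1.      0.0096 -0.0019]]
shift cm [ 0.667  -0.5116  0.1931] rv [-0.0536 -0.0017 -0.0096]
```

```bash
python3 -m creep '0 0.05 0.6 0 -0.055 0 0;0 0.05 1.2 0 0 0 0;0 0.05 1.2 0 0 0 0;0 0.05 1.2 0 0 0 0;0 0.05 0.6 0 0 0 0'; python3 -c "
from h import *
go([.5283,.0585,.031],-.125)
p=ctrl.get_obs()['eef_pos'][:2]-FO;c,s=np.cos(YF),np.sin(YF);print('fence xy',p@[c,s],p@[-s,c])"
```

```text
time_s: 5.42
eef_pos: [0.5811, 0.0538, 0.0377]
eef_rot: [0.47, 0.531, 0.468, -0.528]
wrist_force: [-3.0, 0.4, 8.8]
opening: 0.109
t 5.425 pos [0.5811 0.0538 0.0377] open 0.10860154845584986 F [-3.003   0.3532  8.7992] q [-0.1117  0.4392  1.7115  0.0017  0.9859  0.0085]
axes
 [[ 0.0051  0.9927 -0.1208]
 [ 0.0008 -0.1208 -0.9927]
 [-1.      0.005  -0.0014]]
shift cm [ 0.6415 -5.2973  0.1743] rv [ 0.0039 -0.0014 -0.005 ]
fence xy -0.04097895819351447 -0.008651357184764924
```

About 11 mm to go to the fence.

```bash
python3 -m creep '0 0.05 0.6 0 0 0 0;0 0.05 0.4 0 0 0 0;0 0.05 0.3 0 0 0 0;0 0.05 0.2 0 0 0 0'; python3 -c "
from h import *
go([.5283,.0585,.031],-.125)
p=ctrl.get_obs()['eef_pos'][:2]-FO;c,s=np.cos(YF),np.sin(YF);print('fence xy',p@[c,s],p@[-s,c])"
```

```text
time_s: 5.92
eef_pos: [0.5921, 0.0526, 0.0378]
eef_rot: [-0.467, -0.528, -0.471, 0.531]
wrist_force: [-11.0, 0.1, 15.2]
opening: 0.108
t 5.925 pos [0.5921 0.0526 0.0378] open 0.10817301143721202 F [-11.004    0.0718  15.2406] q [-0.1114  0.4652  1.6722  0.001   1.0112  0.0097]
axes
 [[-0.0069  0.9926 -0.1213]
 [ 0.0016 -0.1212 -0.9926]
 [-1.     -0.007  -0.0008]]
shift cm [ 0.7296 -6.3971  0.188 ] rv [ 0.0034 -0.0007  0.007 ]
fence xy -0.02989843911963097 -0.008495372535708017
```

Fence contact: TCP is at -29.9 mm in the fence frame, with 11 N against it. A short hold, then I'll check the picture.

```bash
python3 -m creep '0 0.05 0.1 0 0 0 0;0 0.05 0.1 0 0 0 0'; python3 - <<'E'
from h import *
import cv2
go([.5283,.0585,.031],-.125)
im,d=ctrl.camera("wrist");cv2.imwrite("pics/w3.png",im)
im,d=ctrl.camera("scene");cv2.imwrite("pics/s3.png",cv2.resize(im[140:310,230:440],None,fx=3.5,fy=3.5,interpolation=cv2.INTER_CUBIC))
E
```

```text
time_s: 6.18
eef_pos: [0.5921, 0.0526, 0.038]
eef_rot: [-0.465, -0.527, -0.472, 0.532]
wrist_force: [-7.4, 0.0, 10.1]
opening: 0.109
t 6.175 pos [0.5921 0.0526 0.038 ] open 0.10931658909271466 F [-7.4435  0.017  10.0638] q [-0.1112  0.4677  1.668   0.0007  1.0174  0.0105]
axes
 [[-0.0115  0.9925 -0.1218]
 [ 0.0019 -0.1218 -0.9925]
 [-0.9999 -0.0116 -0.0005]]
shift cm [ 0.7722 -6.3999  0.1919] rv [ 0.0028 -0.0005  0.0116]
```

View pics/w3.png

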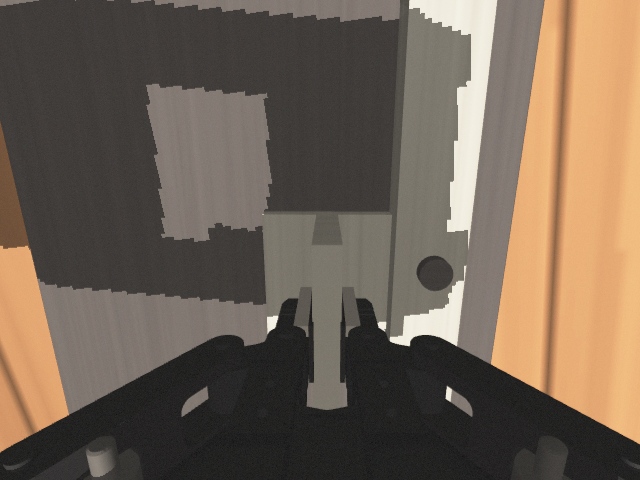

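View pics/s3.png

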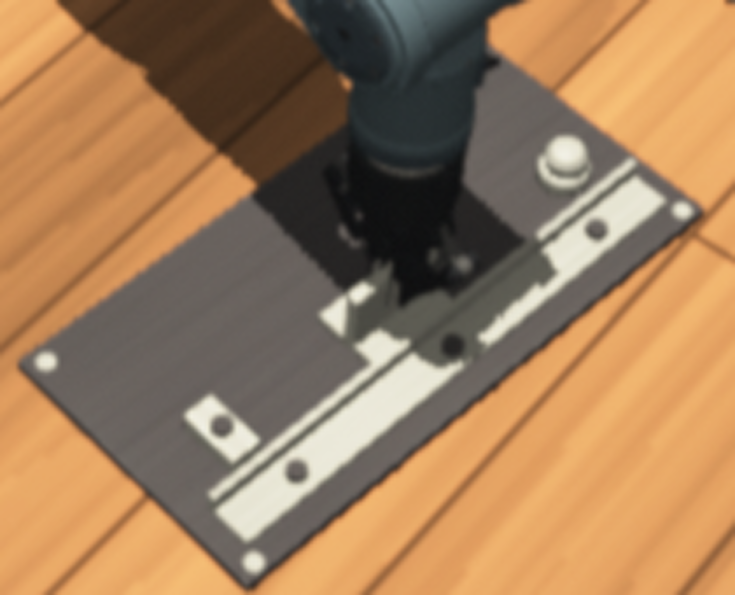

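The flange edge (u≈391) lies flush and parallel along the fence, well short of the stop. Now I'll slide it along.

```bash
python3 -m creep '0 0.04 0.05 1 0 0 0.01;0 0.04 0.05 1.5 0 0 0.005;0 0.04 0.05 1.5 0 0 0.005;0 0.04 0.05 1.5 0 0 0'; python3 -c "
from h import *
go([.5283,.0585,.031],-.125)
p=ctrl.get_obs()['eef_pos'][:2]-FO;c,s=np.cos(YF),np.sin(YF);print('fence xy',p@[c,s],p@[-s,c])"
```

```text
time_s: 6.78
eef_pos: [0.5854, 0.0013, 0.0377]
eef_rot: [0.469, 0.532, 0.469, -0.527]
wrist_force: [-3.2, 4.3, 7.9]
opening: 0.109
t 6.775 pos [0.5854 0.0013 0.0377] open 0.10868530207205994 F [-3.1639  4.2987  7.8653] q [-0.2036  0.4427  1.7062  0.0068  0.989  -0.0865]
axes
 [[ 0.0047  0.9927 -0.1205]
 [ 0.0048 -0.1205 -0.9927]
 [-1.      0.0041 -0.0054]]
shift cm [ 0.6702 -6.361  -4.9881] rv [ 0.0042 -0.0054 -0.0041]
fence xy -0.0301205915326995 -0.060241037577652014
```

```bash
python3 -m creep '0 0.04 0.06 1.5 0 0 0;0 0.04 0.06 1.5 0 0 0;0 0.04 0.06 1.0 0 0 0;0 0.04 0.06 0.5 0 0 0'; python3 -c "
from h import *
go([.5283,.0585,.031],-.125)
p=ctrl.get_obs()['eef_pos'][:2]-FO;c,s=np.cos(YF),np.sin(YF);print('fence xy',p@[c,s],p@[-s,c])"
```

```text
time_s: 7.28
eef_pos: [0.58, -0.0417, 0.0379]
eef_rot: [0.466, 0.532, 0.472, -0.527]
wrist_force: [-4.4, 4.5, 9.3]
opening: 0.11
t 7.275 pos [ 0.58   -0.0417  0.0379] open 0.11040928700100511 F [-4.4102  4.5432  9.3352] q [-0.2811  0.439   1.7114  0.0112  0.9946 -0.1657]
axes
 [[-0.0007  0.9926 -0.1212]
 [ 0.01   -0.1212 -0.9926]
 [-0.9999 -0.0019 -0.0098]]
shift cm [ 0.7885 -6.3439 -9.3167] rv [ 0.0035 -0.0098  0.0019]
fence xy -0.03013237631195265 -0.10360712134348075
```

```bash
python3 -m creep '0 0.04 0.06 0.5 0 -0.005 0;0 0.04 0.06 0.4 0 -0.005 0;0 0.04 0.06 0.4 0 0 0;0 0.04 0.06 0.3 0 0 0'; python3 -c "
from h import *
go([.5283,.0585,.031],-.125)
p=ctrl.get_obs()['eef_pos'][:2]-FO;c,s=np.cos(YF),np.sin(YF);print('fence xy',p@[c,s],p@[-s,c])"
```

```text
time_s: 7.78
eef_pos: [0.5789, -0.0515, 0.038]
eef_rot: [0.464, 0.531, 0.472, -0.529]
wrist_force: [-2.6, 15.4, 11.0]
opening: 0.108
t 7.775 pos [ 0.5789 -0.0515  0.038 ] open 0.10820407037787487 F [-2.6252 15.3569 11.0332] q [-0.2978  0.4411  1.7078  0.0104  1.0013 -0.18  ]
axes
 [[-0.0056  0.9924 -0.1232]
 [ 0.0109 -0.1231 -0.9923]
 [-0.9999 -0.0069 -0.0101]]
shift cm [  0.8524  -6.3696 -10.2893] rv [ 0.0015 -0.0101  0.0069]
fence xy -0.030003993315943972 -0.11346387164450088
```

Stop contact (15 N, y = -113 mm, as expected). Now the firm diagonal push.

```bash
python3 -m creep '0 0.1 0.1 0.15 0 0 0;0 0.18 0.18 0.2 0 -0.004 0.003'; python3 - <<'E'
from h import *
import cv2
go([.5283,.0585,.031],-.125)
p=ctrl.get_obs()['eef_pos'][:2]-FO;c,s=np.cos(YF),np.sin(YF);print('fence xy',p@[c,s],p@[-s,c])
im,d=ctrl.camera("wrist");cv2.imwrite("pics/w4.png",im)
im,d=ctrl.camera("scene");cv2.imwrite("pics/s4.png",cv2.resize(im[140:310,230:440],None,fx=3.5,fy=3.5,interpolation=cv2.INTER_CUBIC))
for i in range(4): ctrl.camera("top");o=ctrl.get_obs();print(o["wrist_force"],o["eef_pos"],o["torque"])
E
```

```text
time_s: 8.02
eef_pos: [0.5789, -0.0512, 0.0378]
eef_rot: [0.463, 0.53, 0.474, -0.529]
wrist_force: [-17.8, 11.6, 33.0]
opening: 0.108
t 8.025 pos [ 0.5789 -0.0512  0.0378] open 0.10823091691140779 F [-17.8263  11.5813  33.0388] q [-0.2972  0.4438  1.7044  0.0103  1.006  -0.1803]
axes
 [[-0.0095  0.9925 -0.1222]
 [ 0.012  -0.1221 -0.9924]
 [-0.9999 -0.0109 -0.0108]]
shift cm [  0.8586  -6.3585 -10.2639] rv [ 0.0025 -0.0107  0.0109]
fence xy -0.029986455321638326 -0.11315319146170749
[-13.8822  10.5182  24.9973] [ 0.5789 -0.0512  0.0378] [ 1.1431  2.0896 -0.1525]
[-13.7822   9.1109  24.8633] [ 0.5789 -0.0512  0.0378] [ 1.1234  2.0459 -0.1391]
[-13.9589   9.6732  25.0231] [ 0.579  -0.0512  0.0378] [ 1.1331  2.061  -0.1203]
[-12.941   10.3925  24.4859] [ 0.579  -0.0512  0.0378] [ 1.096   1.992  -0.1446]
```

View pics/w4.png

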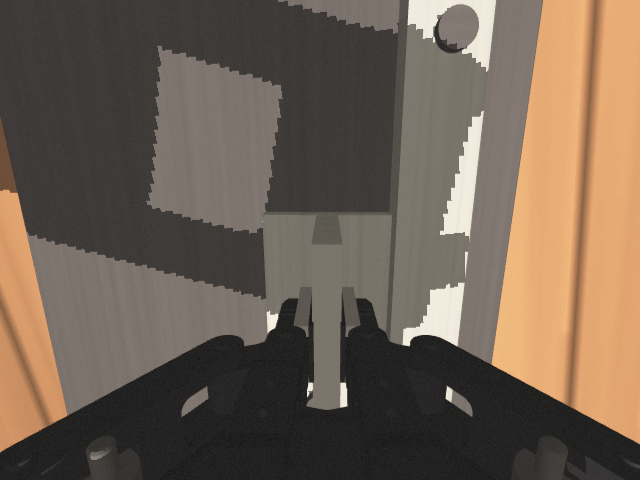

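View pics/s4.png

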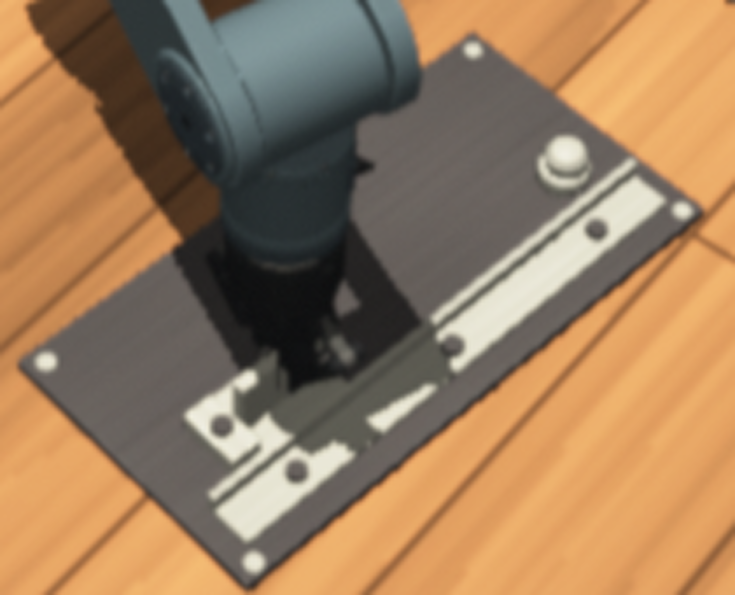

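Force in the fence frame is about 14.6 N on the fence, 8 N along it and 25 N down. Oil friction could eat most of the 8 N at the stop, so I'll push harder that way.

```bash
python3 -m creep '0 0.03 0.05 0.35 0 0 0;0 0.08 0.12 0.4 0 0 0;0 0.15 0.2 0.45 0 0 0'; python3 - <<'E'
from h import *
go([.5283,.0585,.031],-.125)
c,s=np.cos(YF),np.sin(YF)
p=ctrl.get_obs()['eef_pos'][:2]-FO;print('fence xy',p@[c,s],p@[-s,c])
for i in range(4):
    ctrl.camera("top");o=ctrl.get_obs();F=o["wrist_force"];print("fx,fy,fz",F[:2]@[c,s],F[:2]@[-s,c],F[2],o["eef_pos"])
E
```

```text
time_s: 8.7
eef_pos: [0.579, -0.0515, 0.0382]
eef_rot: [0.457, 0.533, 0.48, -0.526]
wrist_force: [-13.6, 18.9, 22.0]
opening: 0.111
t 8.7 pos [ 0.579  -0.0515  0.0382] open 0.1114625572119808 F [-13.5835  18.8709  22.0349] q [-0.3062  0.4474  1.6984  0.0282  1.0187 -0.1989]
axes
 [[-0.0145  0.9924 -0.1223]
 [ 0.0297 -0.1218 -0.9921]
 [-0.9995 -0.018  -0.0277]]
shift cm [  1.1198  -6.3578 -10.2735] rv [ 0.0026 -0.0277  0.018 ]
fence xy -0.029898676760941524 -0.11341379534921822
fx,fy,fz -13.202622761563198 18.896702521961902 22.46146046729726 [ 0.579  -0.0515  0.0382]
fx,fy,fz -13.330770018767966 17.945275204651573 22.881385939309443 [ 0.579  -0.0515  0.0382]
fx,fy,fz -13.031579055495307 17.983934842609674 23.006369077179286 [ 0.579  -0.0515  0.0381]
fx,fy,fz -12.545867654950937 18.14345137432669 22.812303921591994 [ 0.579  -0.0515  0.0381]
```

Forces are good (about 13 N fence, 18 N along, 23 N down). The tool has pitched about 0.03 rad, so I'll take that out and push again.

```bash
python3 -m creep '0 0.1 0.15 0.25 0 -0.03 0.02;0 0.16 0.22 0.4 0 -0.02 0.015'; python3 - <<'E'
from h import *
import cv2
go([.5283,.0585,.031],-.125)
c,s=np.cos(YF),np.sin(YF)
p=ctrl.get_obs()['eef_pos'][:2]-FO;print('fence xy',p@[c,s],p@[-s,c])
for i in range(4):
    im,_=ctrl.camera("scene");o=ctrl.get_obs();F=o["wrist_force"];print("fx,fy,fz",F[:2]@[c,s],F[:2]@[-s,c],F[2],o["eef_pos"])
im,d=ctrl.camera("top");cv2.imwrite("pics/t5.png",im)
for n in ["hammer","pan","stop","offcut"]: print(n,[x["rect"] for x in ctrl.find_in(n,"top")[:1]])
E
```

```text
time_s: 9.15
eef_pos: [0.5789, -0.0523, 0.0372]
eef_rot: [-0.475, -0.528, -0.462, 0.532]
wrist_force: [-11.1, 15.9, 17.7]
opening: 0.103
t 9.15 pos [ 0.5789 -0.0523  0.0372] open 0.1034956515124847 F [-11.098   15.8544  17.7226] q [-0.2863  0.4338  1.7209 -0.0169  0.975  -0.1546]
axes
 [[ 0.0075  0.9925 -0.1221]
 [-0.0168 -0.1219 -0.9924]
 [-0.9998  0.0095  0.0158]]
shift cm [  0.3923  -6.3788 -10.3885] rv [ 0.0027  0.0158 -0.0095]
fence xy -0.029892123345242574 -0.11422427948246644
fx,fy,fz -10.051946959292586 11.186403488841316 21.00405116837369 [ 0.5789 -0.0523  0.0372]
fx,fy,fz -10.14434946384387 12.125171033782777 21.330974924765 [ 0.5789 -0.0523  0.0372]
fx,fy,fz -10.974369852265893 12.442146667050082 21.416226458367376 [ 0.5788 -0.0523  0.0371]
fx,fy,fz -11.808705814404883 12.198816442310743 22.649414246992507 [ 0.5789 -0.0523  0.0372]
hammer [[93.0, 217.6, 182.4, 314.1]]
pan [[494.2, 212.4, 562.3, 278.7]]
stop []
offcut [[328.7, 237.4, 366.8, 250.4]]
```

View pics/t5.png

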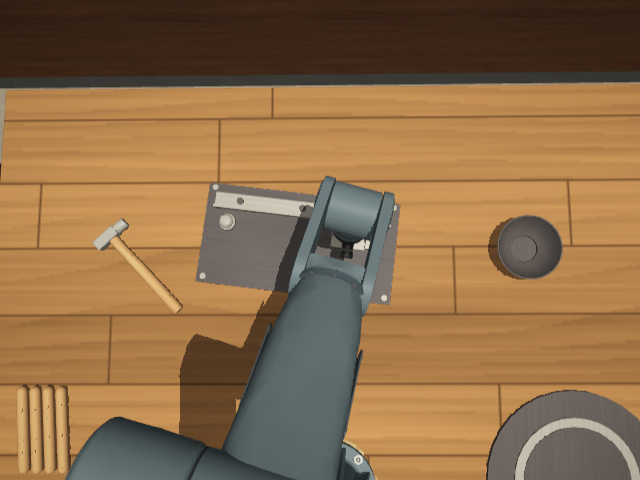

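```bash
python3 -m creep '0 0.08 0.12 0.4 0 0.01 0;0 0.15 0.22 0.5 0 0 0'; python3 - <<'E'
from h import *
import cv2
go([.5283,.0585,.031],-.125)
c,s=np.cos(YF),np.sin(YF)
p=ctrl.get_obs()['eef_pos'][:2]-FO;print('fence xy',p@[c,s],p@[-s,c])
for i in range(5):
    im,_=ctrl.camera("wrist");o=ctrl.get_obs();F=o["wrist_force"];print("fx,fy,fz",F[:2]@[c,s],F[:2]@[-s,c],F[2],o["eef_pos"])
cv2.imwrite("pics/w6.png",im)
im,d=ctrl.camera("scene");cv2.imwrite("pics/s6.png",cv2.resize(im[140:310,230:440],None,fx=3.5,fy=3.5,interpolation=cv2.INTER_CUBIC))
E
```

```text
time_s: 9.85
eef_pos: [0.5788, -0.0523, 0.0374]
eef_rot: [0.467, 0.532, 0.47, -0.527]
wrist_force: [-12.8, 25.1, 30.9]
opening: 0.108
t 9.85 pos [ 0.5788 -0.0523  0.0374] open 0.10780990878879368 F [-12.8013  25.1449  30.9197] q [-0.2987  0.4374  1.7149  0.0095  0.9894 -0.1821]
axes
 [[ 0.0022  0.9926 -0.1215]
 [ 0.0076 -0.1215 -0.9926]
 [-1.      0.0013 -0.0078]]
shift cm [  0.712   -6.3582 -10.3787] rv [ 0.0032 -0.0078 -0.0012]
fence xy -0.030010759627373495 -0.11422915992984338
fx,fy,fz -14.293762012342503 21.57012515617582 24.26523449939819 [ 0.5788 -0.0523  0.0373]
fx,fy,fz -14.479189699262566 21.031974827501298 24.053598397573804 [ 0.5788 -0.0523  0.0373]
fx,fy,fz -12.256249251684178 20.113143129321788 24.48837758454533 [ 0.5788 -0.0523  0.0373]
fx,fy,fz -13.912608127133117 20.288973463197607 23.13774771827989 [ 0.5788 -0.0523  0.0373]
fx,fy,fz -12.352354924093284 20.719708401327924 23.947546799405124 [ 0.5788 -0.0523  0.0373]
```

View pics/w6.png

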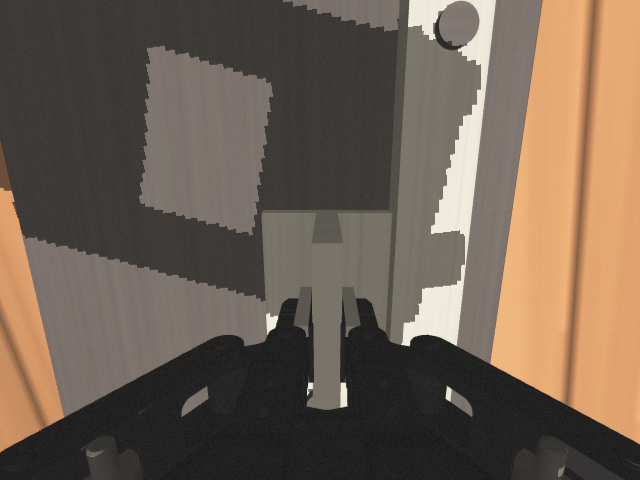

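View pics/s6.png

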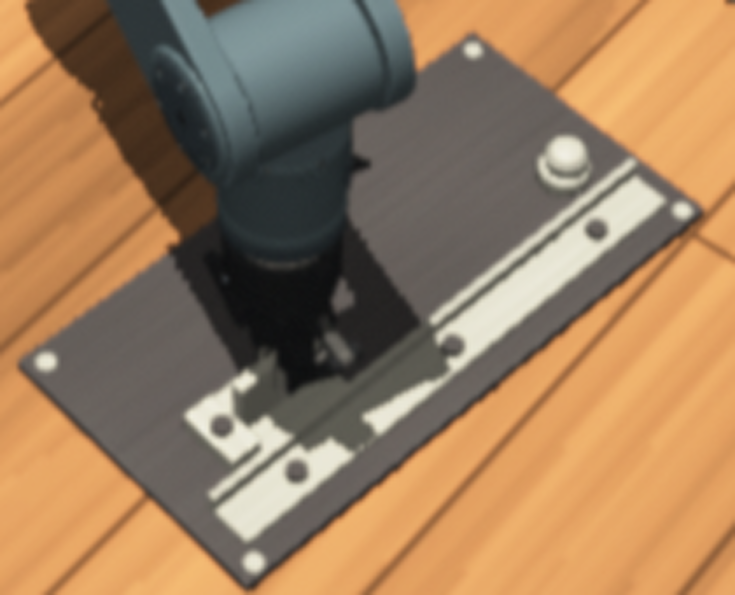

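The pushes are steady at about 13 N, 20 N and 24 N. The tool is upright within 0.01 rad, the offcut sits flush with fence and stop, and the stake hasn't moved. Handing in.

```bash
python3 -c "
from bench import ctrl
print(ctrl.hand_in()); o=ctrl.get_obs();print(o['time_s'],o['wrist_force'],o['eef_pos'])"
```

```text
the job is handed in; nothing more can be done
None
the job is handed in; nothing more can be done
```

I pinched the offcut by its web, turned it parallel and slid it flat against the fence, about 100 mm short of the stop. I then slid it along the fence into the stop and handed in at about 10 s, still gripping and pushing diagonally.

**Last checks:**
- **Push:** steady wrist forces of about 13 N into the fence, 20 N towards the stop and 24 N downwards. The wrist only reports the total push, so the forces on the fence, stop and bed were not read directly. After oil friction they should still clear the limits.
- **Position:** TCP 30.0 mm from the fence face, with the tool within about 0.01 rad of upright and square to the fence.
- **Pictures:** they showed the offcut flush with the fence and up to the stop, and the stake, hammer and pan where they started.

**What disagreed:**
- **Gripper rise:** it rose about 5 mm while closing on the web, but the wrist force and the picture showed no lift of the offcut.
- **Weak first push:** it put only about 8 N towards the stop and the tool backed off 0.3 mm, so I pushed again.
- **Tool tilt:** the second push pitched the tool about 0.03 rad, and my correction overshot slightly. I took most of that out in the final push.
- **Stop position:** the wrist view put the stop face about 12 mm nearer than the top view did; contact agreed with the top view to about 1–2 mm.

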